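# Draw the paste syringe from its stand and poise it over the bare processor

## Robot

A 6-joint arm with a two-finger parallel gripper is mounted at the origin on a cart in front of the work surface, level with it; the furniture and walls round the work are solid. World frame = base frame: x ahead of the robot, y to its left, z up, the work surface at z = 0. Lengths are in mm, angles in rad, forces in N, time in s.
With the tool pointing down it reaches from about 400 to 925 mm from the base axis. Payload 12.5 kg.
Tool frame: the origin (TCP) lies at the very end of the fingers, on their centre line; the grasp point (between the pads) lies 19 mm behind it; z points along the fingers, y is the line along which they close (so a half turn about z gives the same grasp; the last joint's range is limited). The gripper opens to 95 mm and grips with 3 to 60 N. Pads are 20 mm wide; open, the fingers measure 119 mm over their backs; the gripper's body (75 mm by 180 mm) begins 59 mm behind the grasp point.
Start: joints at [1.043, 0.491, 1.559, -0, 1.092, -0.106], TCP at [255.863, 570.246, 214.661] pointing down, gripper open.
Joint ranges: [-3.1, 3.1], [-0.84, 2.19], [0.05, 2.79], [-1.13, 4.28], [0.06, 2.93], [-2.69, 2.69]. Speed limits (rad/s): [2.22, 2.22, 2.79, 3.14, 3.14, 3.14].

## Interface

Orientations are given as [roll, pitch, yaw] about the fixed x, y, z axes, in that order (R = Rz(yaw) Ry(pitch) Rx(roll)).
In Python, from cell import * gives the robot as it stands.
- The arm moves only by the tool jog_arm, never from a script. Its argument "targets" is a list of rows, each an object with "turn": the turn, a rotation vector about the world's x, y, z in degrees, a list of three; "slide": the shift along the world's x, y, z in mm, a list of three; "claw": the opening in per cent of the stroke, from 0 (shut) to 100 (fully open). In form: [{"turn": [wx, wy, wz], "slide": [x, y, z], "claw": claw}, ...]. A call has 1 to 5 rows; each row shifts and turns the commanded pose from where the row before left it; what a row does not reach is not made up. A row lasts 1/8 s, in which the tool goes at most 62.5 mm and 10.7 degrees, less where a joint would pass 70% of its speed; a pose out of reach is approached as far as the arm can. A call with a gripper value outside its range is refused whole. The fingers move at their own pace and stop on an object; the grip force is fixed at half the most. Time passes only in rows, so rows that do not move let the fingers close. It gives the time, the measured TCP pose, the force, the opening and the grip force at its end, in the units of the state.
- state(): the state, without advancing time (a new reading comes with each control period).
- read_camera(name): name is "scene" or "top" or "wrist"; returns a dict with "frame" (420x560x3 uint8, blue, green, red), "mtx" (3x3 intrinsics, pixels), "R" (3x3) and "t" (3): a world point X has camera coordinates R X + t. Camera axes: x right, y down, z forward; pixel columns grow to the right and rows downward; lengths in mm; the calibration is good to about 2 mm. A picture is of the moment at which its call begins. There is no depth.
- job_done(): hands the job in; it is judged then, once.
Trained networks look in the newest picture that a camera, given by its name, has taken for a name from the list of things; names that differ only in an ending like _2 or _b are one class to them, and where a whole thing is asked for, a point or a joint stands for the part that bears it (a point fixed in the world has none). Each returns a list of dicts, best first, with "conf" (0 to 1); they miss things now and then, are a little off and sometimes report something else, mostly with a low value. They report only what shows in the picture. A call takes as long as a camera call.
- look_for(query, camera): "xy" ([column, row] in pixels, amid what is visible of it).
The state is a dict: "t": time; "joints": joint angles; "qvel": joint speeds; "tau": joint torques, N m; "eef_pos": TCP position; "tcp_rot": TCP orientation; "ft_force": force on the tool from outside, world axes, zero at the start; "moment": the same for the moment, N m; "opening": opening from 0.0 (shut) to 1.0 (fully open); "grip_force": force on a finger pad.
Only numpy, scipy, OpenCV 4.12 (cv2) and the standard library are available. Lean on these libraries where they do the work, as an engineer would, in place of code of your own. Each camera call takes 0.05 s, during which the arm holds its last target. There are 200 camera calls.

## Task

Draw the thermal-paste syringe straight up out of its bore in the tool stand, lean it over to about 45 degrees with the nozzle end lowest, and hold its nozzle tip about a centimetre above the middle of the bare processor die on the nearer open laptop, ready to dispense. Touch nothing on that laptop, leave the other tools and the loose things on the desk where they are, and finish while still holding the syringe there in the gripper, at rest.

Things in the scene. Friction and masses are not known exactly. Their poses are not given: they have to be found in the camera images.
- paste_syringe: grey and white paste syringe, 106 mm long, 14 to 28 g, standing loosely nozzle down in its bore. Its y axis runs along it, nozzle to plunger (straight up at first); the centre line is at x = 0, z = 8.5 mm of its frame. Along y: nozzle -53 to -40 mm, round barrel 11 mm thick -40 to 22 mm, flange 17 x 17 x 2 mm at 22 mm, thin plunger rod, thumb plate 17 x 17 mm at 52 mm. Rigid.
- nozzle_tip (a point): end of the syringe's 7 mm thick nozzle, on its centre line. In the stand: tip 33 mm, barrel's lower end 46 mm, flange 108 mm and syringe top 139 mm above the desk, so the barrel is bare from 60 to 107 mm above the desk; the flange's and thumb plate's sides lie square to the stand; it may be gripped by the flange's sides or by the barrel
- tool_stand: grey plastic tool stand, a block 46 x 158 mm (foot 56 x 160 mm, 5 mm high) and 60 mm high, fixed; origin at the centre of its underside, y along its row of bores, z up. Bores, by their y: +50 mm the syringe, +20 mm a small empty one, -12 mm and -50 mm the blue pry tool and the tweezers (either in either)
- syringe_bore (a point): centre of the mouth of the syringe's bore, 60 mm above the desk; the upright bore is 13 mm wide and 14 mm deep down to a shoulder on which the barrel stands, with a 10 mm hole below it for the nozzle: the tip must rise 27 mm to clear the mouth
- laptop: the nearer of two open laptops: thin, lying on its lid with the bottom cover off, 228 x 325 x 15 mm, fixed to the desk; origin at the centre of its underside, x across its short side, z up; treat it as solid up to 15 mm above the desk
- die (a point): middle of the top face of the bare processor die, 15 mm above the desk: a plain grey rectangle 17 x 15 mm on a dark green 34 x 30 mm board in a dark frame with four brass posts (39 x 35 mm apart, as high as the die), at x = -81 mm, y = -105 mm of the laptop's frame
- spudger_blue: blue flat pry tool, 128 x 11 x 8 mm, standing loosely in a deep bore of the stand, its top about 134 mm above the desk; bystander
- tweezers: steel tweezers, 128 x 14 x 8 mm, standing loosely in a deep bore of the stand, its top about 134 mm above the desk; bystander
- heat_plate: heat plate that was taken off the processor, aluminium with a copper pad and four screws, 50 x 44 x 12 mm, lying on the desk; origin at the centre of its underside; bystander
- loupe: black watchmaker's loupe, 43 mm wide, 38 mm high, standing on the desk; origin at the centre of its underside; bystander
- flush_cutters: small cutters with orange handles, 44 x 144 x 12 mm, lying on the desk; origin at the centre of the underside; bystander

How it is judged:
By the outcome, as a careful person would: the job done as asked, in the order asked, and still so for the second after the job is handed in, while the arm keeps its last pose, push and grip.
It also fails if it takes over 35 s, if anything falls off the work surface, if the arm or the gripper's body presses on something with over 40 N, if the wrist force passes 120 N, or if a joint passes its speed limit or range.

## Working session

There is one attempt and no reset: what is moved stays moved. The work goes in short steps, Python scripts to look and compute and a tool call to move; the robot and the scene stay as the last step left them, time stands still between calls to the robot, and variables do not carry over. Pictures are saved under pics/ and viewed, at most 10 in all, crops included, and the job is handed in when it is done.

Besides the shell and the picture viewer there is one more tool, called after "Call:" as a command line: name --argument value ..., lists and objects as JSON in quotes. jog_arm: Moves the arm, as the interface text tells. Its arguments: {"type":"object","properties":{"targets":{"type":"array","items":{"type":"object","properties":{"turn":{"type":"array","items":{"type":"number"}},"slide":{"type":"array","items":{"type":"number"}},"claw":{"type":"number"}}}}},"required":["targets"]}

```bash
mkdir -p pics; cat > h.py <<'E'
from cell import *
import numpy as np, cv2
def cam(n):
    return read_camera(n)
def ray(c,uv):
    d=c["R"].T@np.linalg.inv(c["mtx"])@np.array([uv[0],uv[1],1.]); o=-c["R"].T@c["t"]
    return o,d
def atz(c,uv,z):
    o,d=ray(c,uv); return o+d*(z-o[2])/d[2]
def proj(c,X):
    p=c["mtx"]@(c["R"]@np.array(X,float)+c["t"]); return p[:2]/p[2]
E
python3 - <<'E'
from h import *
for n in("scene","top"):
    c=cam(n); cv2.imwrite(f"pics/{n}.png",c["frame"]); print(n,-c["R"].T@c["t"],c["mtx"][0,0])
    for q in("paste_syringe","nozzle_tip","syringe_bore","tool_stand","die","laptop","spudger_blue","tweezers","heat_plate","loupe","flush_cutters"):
        print(q,[(np.round(r["xy"],1).tolist(),round(r["conf"],2),np.round(atz(c,r["xy"],60 if 'bore' in q or 'stand' in q else 15)).tolist()) for r in look_for(q,n)[:3]])
s=state();print(s)
E
```

```text
scene [ -8.71385809 264.82401673 615.52435017] 418.5077366938564
paste_syringe [([359.8, 195.0], 0.62, [604.0, -381.0, 15.0])]
nozzle_tip [([359.9, 199.4], 0.55, [589.0, -368.0, 15.0])]
syringe_bore [([367.6, 215.5], 0.92, [490.0, -293.0, 60.0])]
tool_stand [([371.8, 215.5], 0.56, [485.0, -300.0, 60.0])]
die [([359.1, 197.3], 0.74, [597.0, -373.0, 15.0]), ([224.4, 269.4], 0.72, [562.0, 24.0, 15.0])]
laptop [([152.6, 277.0], 0.65, [624.0, 153.0, 15.0])]
spudger_blue [([392.5, 183.0], 0.72, [596.0, -489.0, 15.0]), ([359.6, 198.9], 0.25, [591.0, -369.0, 15.0])]
tweezers [([381.0, 189.1], 0.47, [593.0, -443.0, 15.0])]
heat_plate [([305.7, 208.1], 0.7, [636.0, -236.0, 15.0]), ([357.2, 193.2], 0.5, [613.0, -381.0, 15.0])]
loupe [([314.2, 306.0], 0.92, [385.0, -68.0, 15.0]), ([275.6, 188.1], 0.29, [751.0, -224.0, 15.0])]
flush_cutters [([268.9, 188.5], 0.72, [759.0, -209.0, 15.0]), ([306.5, 207.7], 0.44, [636.0, -239.0, 15.0])]
top [ 356.5758693  -111.78585039 1052.67393658] 466.1359235467877
paste_syringe []
nozzle_tip [([368.7, 246.5], 0.71, [526.0, -301.0, 15.0])]
syringe_bore [([380.8, 
[... 641 characters left out ...]
94.1], 0.26, [645.0, -235.0, 15.0])]
{'t': 1.2, 'joints': array([ 1.04342275e+00,  4.90900567e-01,  1.55890099e+00, -1.29304076e-05,
        1.09169048e+00, -1.05605491e-01]), 'qvel': array([ 0.00032232, -0.00130507, -0.00131761,  0.00100073,  0.0006912 ,
       -0.00045754]), 'tau': array([-3.56454375e-04, -6.12464046e+01, -2.58432001e+01,  6.93112705e-02,
        4.45024192e-02, -1.36130787e-07]), 'eef_pos': array([255.85387081, 570.25239043, 214.66024872]), 'tcp_rot': array([3.14149380e+00, 2.20174210e-05, 2.71983053e+00]), 'ft_force': array([-0.19489599,  0.90385958,  0.53691903]), 'moment': array([-0.04567453, -0.0068908 ,  0.02325418]), 'grip_force': 0.0, 'opening': 1.0015494467129722}
```

View pics/scene.png

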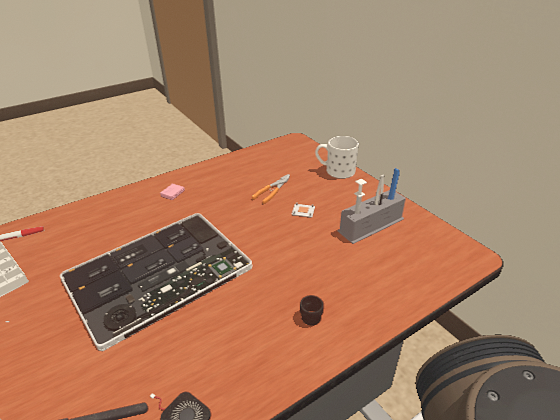

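View pics/top.png

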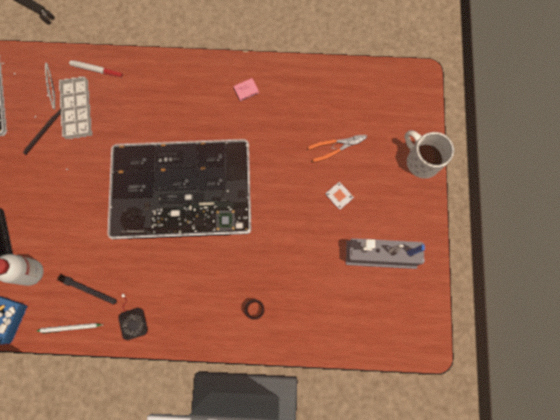

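The scene view shows the syringe at about (360,190) in the stand, with the die at (222,268). In the top view the syringe's thumb plate is at about (370,245) and the die at (224,219). I'll move above the stand on an arc.

Call:
jog_arm --targets '[{"turn": [0,0,-4],"slide": [33,-46,6],"claw": 60},{"turn": [0,0,-4],"slide": [33,-46,6],"claw": 60},{"turn": [0,0,-4],"slide": [33,-46,6],"claw": 60},{"turn": [0,0,-4],"slide": [33,-46,6],"claw": 60},{"turn": [0,0,-4],"slide": [33,-46,6],"claw": 60}]'

```text
t: 1.82
eef_pos: [421.7, 338.7, 245.0]
tcp_rot: [3.141, 0.0, 2.369]
ft_force: [0.1, 0.1, -0.3]
opening: 0.61
grip_force: 0.0
```

Call:
jog_arm --targets '[{"turn": [0,0,-4],"slide": [33,-46,6],"claw": 60},{"turn": [0,0,-4],"slide": [33,-46,6],"claw": 60},{"turn": [0,0,-4],"slide": [33,-46,6],"claw": 60},{"turn": [0,0,-4],"slide": [-3,-58,6],"claw": 60},{"turn": [0,0,-4],"slide": [-3,-58,0],"claw": 60}]'

```text
t: 2.45
eef_pos: [514.0, 84.4, 268.9]
tcp_rot: [3.141, 0.0, 2.019]
ft_force: [0.8, 0.2, 0.5]
opening: 0.599
grip_force: 0.0
```

Call:
jog_arm --targets '[{"turn": [0,0,-4],"slide": [-3,-58,0],"claw": 60},{"turn": [0,0,-4],"slide": [-3,-58,0],"claw": 60},{"turn": [0,0,-4],"slide": [-3,-58,0],"claw": 60},{"turn": [0,0,-4],"slide": [-3,-58,0],"claw": 60},{"turn": [0,0,-4],"slide": [-3,-58,0],"claw": 60}]'

```text
t: 3.08
eef_pos: [498.5, -205.7, 268.9]
tcp_rot: [3.141, 0.0, 1.67]
ft_force: [1.5, 0.6, 0.6]
opening: 0.601
grip_force: 0.0
```

Call:
jog_arm --targets '[{"turn": [0,0,-4],"slide": [-3,-50,0],"claw": 60},{"turn": [0,0,-2],"slide": [0,0,0],"claw": 60},{"turn": [0,0,0],"slide": [0,0,0],"claw": 60}]'

```text
t: 3.45
eef_pos: [495.7, -253.3, 268.5]
tcp_rot: [-3.141, -0.0, 1.568]
ft_force: [0.1, 1.2, 0.0]
opening: 0.598
grip_force: 0.0
```

```bash
python3 - <<'E'
from h import *
c=cam("wrist"); cv2.imwrite("pics/w1.png",c["frame"]); print(-c["R"].T@c["t"],c["R"],c["mtx"])
for q in("paste_syringe","syringe_bore","tool_stand","spudger_blue","tweezers"):
    print(q,[(np.round(r["xy"],1).tolist(),round(r["conf"],2),np.round(atz(c,r["xy"],60)).tolist()) for r in look_for(q,"wrist")[:3]])
s=state();print(s["t"],s["eef_pos"],s["tcp_rot"],s["joints"],s["opening"])
E
```

```text
[ 496.14254078 -176.03536171  439.04075319] [[ 9.99994994e-01 -3.14162124e-03 -3.77368062e-04]
 [-2.91615554e-03 -9.61313666e-01  2.75440613e-01]
 [-1.22809915e-03 -2.75438133e-01 -9.61318015e-01]] [[358.34422387   0.         281.31064546]
 [  0.         358.34422387 205.04322597]
 [  0.           0.           1.        ]]
paste_syringe [([301.9, 220.2], 0.77, [519.0, -302.0, 60.0]), ([295.0, 232.6], 0.25, [511.0, -317.0, 60.0])]
syringe_bore [([291.3, 235.0], 0.68, [507.0, -320.0, 60.0])]
tool_stand [([291.9, 230.8], 0.83, [507.0, -315.0, 60.0])]
spudger_blue [([298.0, 293.5], 0.66, [515.0, -394.0, 60.0])]
tweezers [([297.1, 270.4], 0.55, [514.0, -364.0, 60.0])]
3.75 [ 496.08277593 -252.90250107  268.84243594] [3.14129246e+00 1.09867588e-04 1.56947652e+00] [-5.90119983e-01  3.41119166e-01  1.65538118e+00  8.27456637e-05
  1.14478165e+00 -5.88834373e-01] 0.5975630821446494
```

View pics/w1.png

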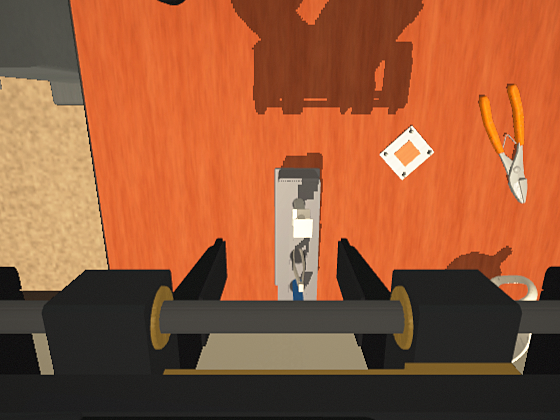

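The wrist view shows the thumb plate at about (303,228), with the fingers straddling it. I'll enlarge the stand to get its yaw and the plate's centre.

```bash
python3 - <<'E'
from h import *
f=cv2.imread("pics/w1.png")[160:280,260:340]
cv2.imwrite("pics/w1c.png",cv2.resize(f,None,fx=5,fy=5,interpolation=cv2.INTER_CUBIC))
E
```

```text
(no output)
```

View pics/w1c.png

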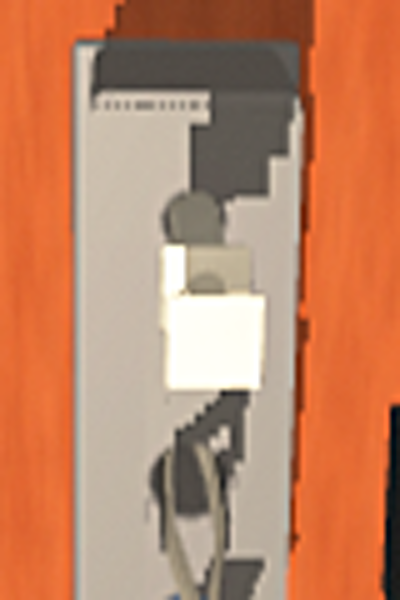

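```bash
python3 - <<'E'
from h import *
c=cam("wrist")
P=lambda u,v,z:np.round(atz(c,(260+u/5,160+v/5),z),1)
print("plate",P(215,341,138),[P(*p,138) for p in((168,297),(265,293),(262,387),(166,388))])
print("flange",P(205,289,109), P(160,244,109),P(250,246,109))
print("bore edge",P(192,193,60),P(162,218,60))
g=cv2.cvtColor(c["frame"],cv2.COLOR_BGR2HSV)
# stand left/right edges of non-orange region per row
for v in range(182,262,8):
    r=g[v,265:335]; m=np.where(~((r[:,0]<15)&(r[:,1]>140)))[0]; print(v,265+m.min(),265+m.max(),end=' | ')
E
```

```text
plate [ 515.5 -283.5  138. ] [array([ 507.1, -275.3,  138. ]), array([ 524.2, -274.5,  138. ]), array([ 524.1, -292.3,  138. ]), array([ 506.9, -292.5,  138. ])]
flange [ 515.3 -283.2  109. ] [ 506.5 -274.1  109. ] [ 523.8 -274.6  109. ]
bore edge [ 514.9 -277.1   60. ] [ 508.4 -282.8   60. ]
182 274 319 | 190 274 319 | 198 274 319 | 206 274 319 | 214 274 318 | 222 274 318 | 230 274 318 | 238 274 317 | 246 274 317 | 254 274 317 |
```

Call:
jog_arm --targets '[{"turn": [0,0,0],"slide": [19,-30,-25],"claw": 50},{"turn": [0,0,0],"slide": [0,0,-40],"claw": 50},{"turn": [0,0,0],"slide": [0,0,-40],"claw": 50},{"turn": [0,0,0],"slide": [0,0,-40],"claw": 50},{"turn": [0,0,0],"slide": [0,0,-34],"claw": 50}]'

```text
t: 4.42
eef_pos: [514.8, -283.3, 88.3]
tcp_rot: [-3.141, -0.0, 1.569]
ft_force: [0.0, -0.2, 0.6]
opening: 0.503
grip_force: 0.0
```

Call:
jog_arm --targets '[{"turn": [0,0,0],"slide": [0,0,0],"claw": 50}]'

```text
t: 4.55
eef_pos: [514.1, -282.9, 87.8]
tcp_rot: [-3.138, -0.002, 1.568]
ft_force: [-0.3, -0.4, 0.5]
opening: 0.499
grip_force: 0.0
```

```bash
python3 - <<'E'
from h import *
c=cam("wrist"); cv2.imwrite("pics/w2.png",c["frame"])
s=state();print(s["t"],s["eef_pos"],s["tcp_rot"],s["ft_force"],s["opening"])
e=s["eef_pos"]
for z in(109,138): print(z,proj(c,[515.4,-283.3,z]),proj(c,[e[0],e[1],z]))
E
```

```text
4.6 [ 514.88179805 -283.48891758   89.5591409 ] [-3.14056740e+00 -7.76431177e-04  1.56832087e+00] [-0.14962492  0.62939858  0.45009768] 0.49838725239022896
109 [283.70835581 277.88631731] [282.58326248 278.25877795]
138 [283.92706158 313.44877944] [282.57300491 313.88305779]
```

View pics/w2.png

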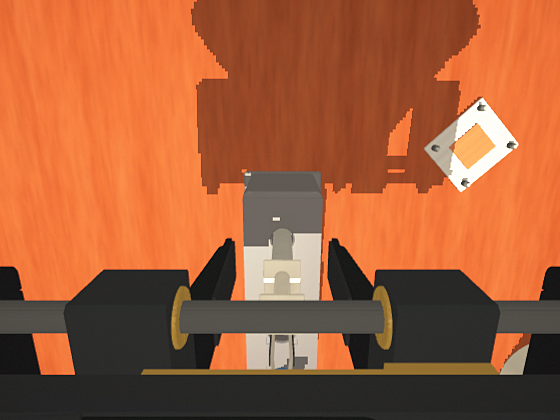

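The flange at about (282,275) sits centred between the fingers at columns 236 and 329, so I'll close and check the grip.

Call:
jog_arm --targets '[{"turn": [0,0,0],"slide": [0,0,0],"claw": 0},{"turn": [0,0,0],"slide": [0,0,0],"claw": 0},{"turn": [0,0,0],"slide": [0,0,0],"claw": 0},{"turn": [0,0,0],"slide": [0,0,0],"claw": 0},{"turn": [0,0,0],"slide": [0,0,0],"claw": 0}]'

```text
t: 5.22
eef_pos: [515.0, -283.9, 90.0]
tcp_rot: [3.141, 0.0, 1.568]
ft_force: [-0.4, 0.3, 3.4]
opening: 0.172
grip_force: 30.0
```

Call:
jog_arm --targets '[{"slide": [0,0,6],"turn": [0,0,0],"claw": 0},{"slide": [0,0,8],"turn": [0,0,0],"claw": 0},{"slide": [0,0,10],"turn": [0,0,0],"claw": 0},{"slide": [0,0,15],"turn": [0,0,0],"claw": 0},{"slide": [0,0,25],"turn": [0,0,0],"claw": 0}]'

```text
t: 5.85
eef_pos: [514.7, -283.6, 154.6]
tcp_rot: [-3.141, -0.0, 1.568]
ft_force: [-0.3, -0.3, 0.2]
opening: 0.172
grip_force: 30.0
```

Call:
jog_arm --targets '[{"slide": [0,0,35],"turn": [0,0,0],"claw": 0},{"slide": [0,0,35],"turn": [0,0,0],"claw": 0},{"slide": [0,0,25],"turn": [0,0,0],"claw": 0},{"slide": [0,0,0],"turn": [0,0,0],"claw": 0}]'

```text
t: 6.35
eef_pos: [515.3, -284.0, 251.1]
tcp_rot: [3.138, 0.002, 1.568]
ft_force: [0.8, 0.3, -0.9]
opening: 0.177
grip_force: 30.0
```

```bash
python3 - <<'E'
from h import *
s=state();e=s["eef_pos"];print(s["t"],e,s["tcp_rot"],s["ft_force"],s["opening"],s["grip_force"])
ims=[]
for n in("scene","wrist","top"):
    c=cam(n); p=proj(c,[e[0],e[1],e[2]-56]);print(n,p,proj(c,e))
    for q in("nozzle_tip","paste_syringe","die","laptop"): print(q,[(np.round(r["xy"],1).tolist(),round(r["conf"],2),np.round(atz(c,r["xy"],15),1).tolist()) for r in look_for(q,n)[:2]])
    u,v=(p if n!="top" else proj(c,[570,27,15])).astype(int); u=min(max(u,60),500);v=min(max(v,60),360)
    ims.append(cv2.resize(c["frame"][v-60:v+60,u-40:u+40],None,fx=3.3,fy=4.5,interpolation=cv2.INTER_CUBIC))
    print((u-40,v-60))
cv2.imwrite("pics/m.png",np.hstack(ims))
E
```

```text
6.35 [ 515.33296445 -284.02659286  251.05494023] [3.13812915e+00 2.34473586e-03 1.56795920e+00] [ 0.75019834  0.26679856 -0.89767937] 0.17740055798940157 29.99997988343239
scene [363.16800952 157.40946285] [366.27667539 132.05676767]
nozzle_tip []
paste_syringe []
die [([221.2, 266.7], 0.53, [572.4, 26.1, 15.0])]
laptop [([148.3, 277.7], 0.82, [626.7, 160.5, 15.0])]
(np.int64(323), np.int64(97))
wrist [282.45389529 225.38175225] [282.61622306 261.69903833]
nozzle_tip [([280.8, 271.2], 0.72, [513.3, -406.6, 15.0])]
paste_syringe [([282.7, 266.8], 0.74, [515.7, -400.6, 15.0]), ([397.6, 129.6], 0.3, [642.7, -235.3, 15.0])]
die []
laptop []
(np.int64(242), np.int64(165))
top [377.36954942 237.06266258] [383.82673762 231.52500834]
nozzle_tip []
paste_syringe []
die [([221.6, 218.1], 0.94, [575.1, 34.2, 15.0])]
laptop [([180.0, 188.7], 0.57, [639.8, 135.7, 15.0])]
(np.int64(184), np.int64(160))
```

View pics/m.png

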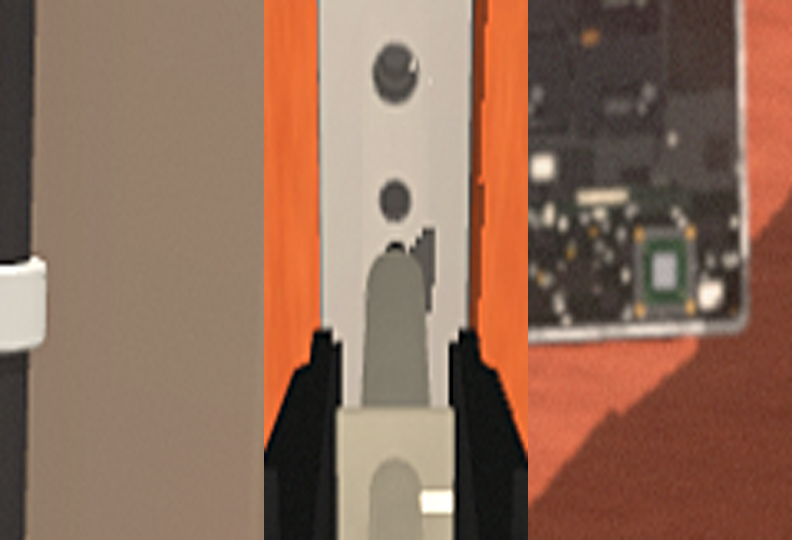

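The syringe hangs straight in the fingers, clear of the stand (wrist view: barrel in line at column 282). The die shows at about (225.5,220) in the top view, which puts it near (571,26). I'll carry the syringe over and look again from close by.

Call:
jog_arm --targets '[{"slide": [8,30,0],"turn": [0,0,0],"claw": 0},{"slide": [8,45,0],"turn": [0,0,0],"claw": 0},{"slide": [8,45,0],"turn": [0,0,0],"claw": 0},{"slide": [8,45,0],"turn": [0,0,0],"claw": 0},{"slide": [8,45,0],"turn": [0,0,0],"claw": 0}]'

```text
t: 7.72
eef_pos: [555.0, -72.3, 248.8]
tcp_rot: [3.141, 0.0, 1.568]
ft_force: [-0.6, -0.2, -0.4]
opening: 0.173
grip_force: 30.0
```

Call:
jog_arm --targets '[{"slide": [8,45,0],"turn": [0,0,0],"claw": 0},{"slide": [8,40,0],"turn": [0,0,0],"claw": 0},{"slide": [0,15,0],"turn": [0,0,0],"claw": 0},{"slide": [0,0,0],"turn": [0,0,0],"claw": 0},{"slide": [0,0,0],"turn": [0,0,0],"claw": 0}]'

```text
t: 8.35
eef_pos: [570.8, 25.2, 248.7]
tcp_rot: [3.142, 0.0, 1.567]
ft_force: [-0.2, -0.1, -0.2]
opening: 0.171
grip_force: 30.0
```

```bash
python3 - <<'E'
from h import *
s=state();e=s["eef_pos"];print(s["t"],e,s["tcp_rot"],s["joints"])
c=cam("wrist"); print(proj(c,[571,26,15]))
for q in("die","nozzle_tip"): print(q,[(np.round(r["xy"],1).tolist(),round(r["conf"],2),np.round(atz(c,r["xy"],15),1).tolist()) for r in look_for(q,"wrist")[:2]])
u,v=proj(c,[571,26,15]).astype(int); v=min(v,340)
print(u-80,v-60)
cv2.imwrite("pics/w3.png",cv2.resize(c["frame"][v-60:v+60,u-80:u+80],None,fx=5,fy=5,interpolation=cv2.INTER_CUBIC))
E
```

```text
8.35 [570.76960791  25.20522398 248.66814654] [3.14156074e+00 2.46306470e-04 1.56710620e+00] [-7.13549637e-02  3.81058205e-01  1.64914565e+00 -2.71769532e-04
  1.11134032e+00 -6.75443289e-02]
[281.42310625 171.87137448]
die [([282.9, 271.3], 0.67, [572.4, -98.9, 15.0]), ([282.5, 174.4], 0.57, [572.2, 23.1, 15.0])]
nozzle_tip [([280.6, 271.5], 0.63, [569.5, -99.1, 15.0])]
201 111
```

View pics/w3.png

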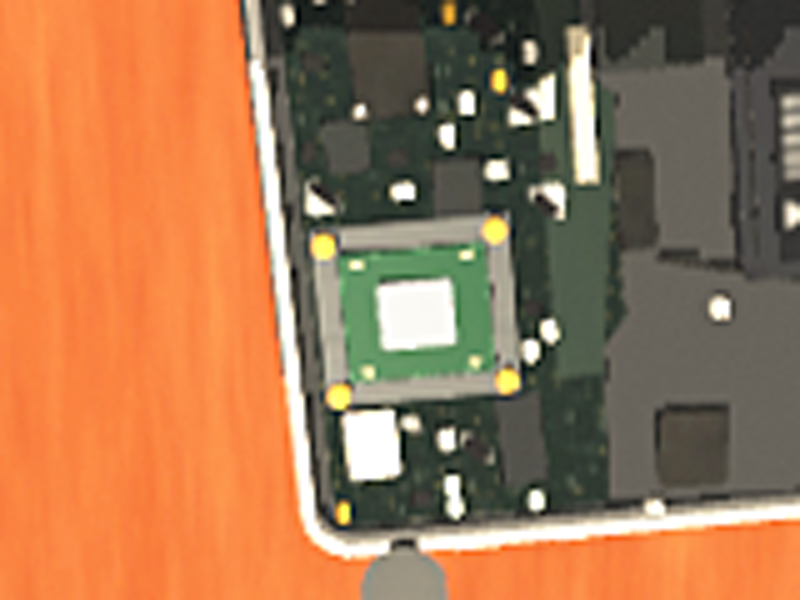

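The die's centre is at pixel (284.4,173.8), so about (574.5,24,15). The nozzle shows at (281.6,219). I'll tilt about y at height, moving toward a point above the target.

Call:
jog_arm --targets '[{"slide": [9,0,-10],"turn": [0,9,0],"claw": 0},{"slide": [9,0,-20],"turn": [0,9,0],"claw": 0},{"slide": [9,0,-25],"turn": [0,9,0],"claw": 0},{"slide": [9,0,-25],"turn": [0,9,0],"claw": 0},{"slide": [8,-1,-25],"turn": [0,9,0],"claw": 0}]'

```text
t: 9.12
eef_pos: [615.4, 24.4, 143.0]
tcp_rot: [-2.352, 0.002, 1.568]
ft_force: [-0.1, 0.1, 0.6]
opening: 0.173
grip_force: 30.0
```

Call:
jog_arm --targets '[{"slide": [0,0,-25],"turn": [0,0,0],"claw": 0},{"slide": [0,0,-15],"turn": [0,0,0],"claw": 0},{"slide": [0,0,0],"turn": [0,0,0],"claw": 0},{"slide": [0,0,0],"turn": [0,0,0],"claw": 0}]'

```text
t: 9.62
eef_pos: [615.2, 25.0, 105.3]
tcp_rot: [-2.359, 0.002, 1.569]
ft_force: [0.3, 0.1, 0.8]
opening: 0.166
grip_force: 30.0
```

```bash
cat > chk.py <<'E'
from h import *
import sys
from scipy.spatial.transform import Rotation as Ro
s=state();e=s["eef_pos"];d=Ro.from_euler("xyz",s["tcp_rot"]).as_matrix()[:,2]
tip=e+57*d
print(s["t"],e,"d",d,"tip",tip,s["joints"],s["opening"])
for n in("wrist","scene"):
    c=cam(n); print(n,"die",proj(c,[574.5,24,15]),"tip",proj(c,tip))
    for q in("die","nozzle_tip"): print(q,[(np.round(r["xy"],1).tolist(),round(r["conf"],2)) for r in look_for(q,n)[:2]])
    if n==sys.argv[1]:
        u,v=proj(c,tip).astype(int); v=min(max(v,60),360); print(u-80,v-60)
        cv2.imwrite(sys.argv[2],cv2.resize(c["frame"][v-60:v+60,u-80:u+80],None,fx=5,fy=5,interpolation=cv2.INTER_CUBIC))
E
python3 chk.py wrist pics/w4.png
```

```text
9.625 [615.23392513  25.04619967 105.28127045] d [-7.05364615e-01  5.94639330e-05 -7.08844663e-01] tip [575.02814207  25.04958911  64.87712466] [-0.050706    0.93694238  1.16771041 -0.03682886  1.81907473 -0.04186202] 0.1663325308810037
wrist die [327.04128843 208.67050382] tip [281.64504299 222.56222507]
die [([331.5, 206.8], 0.94)]
nozzle_tip [([279.7, 272.3], 0.85)]
201 162
scene die [221.62974984 265.70347466] tip [218.70655934 247.4671552 ]
die []
nozzle_tip []
```

View pics/w4.png

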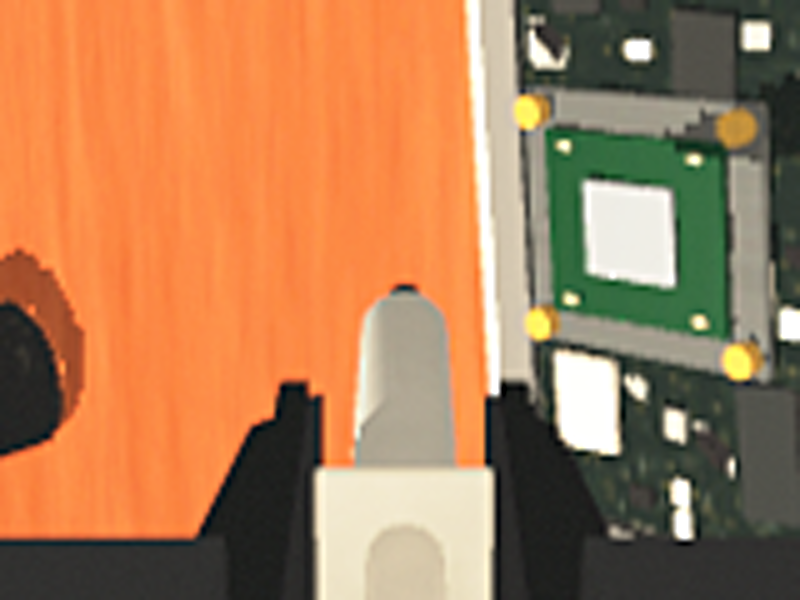

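The die is at (327.2,208.6), just as predicted. The nozzle end is at (282,219.6), in line. I'll descend.

Call:
jog_arm --targets '[{"slide": [0,-1,-15],"turn": [0,0,0],"claw": 0},{"slide": [0,0,-15],"turn": [0,0,0],"claw": 0},{"slide": [0,0,-9],"turn": [0,0,0],"claw": 0},{"slide": [0,0,0],"turn": [0,0,0],"claw": 0},{"slide": [0,0,0],"turn": [0,0,0],"claw": 0}]'

```text
t: 10.55
eef_pos: [615.0, 24.2, 64.8]
tcp_rot: [-2.357, 0.002, 1.569]
ft_force: [0.2, -0.2, -0.1]
opening: 0.174
grip_force: 30.0
```

```bash
python3 chk.py wrist pics/w5.png; python3 chk.py scene pics/s5.png|tail -1; python3 -c "
import cv2,numpy as np
a,b=[cv2.imread('pics/'+n)[:, 150:550] for n in('w5.png','s5.png')]
cv2.imwrite('pics/f.png',np.hstack([a,b]))"
```

```text
10.55 [615.0161604   24.24896476  64.82995292] d [-7.06839153e-01 -2.60927770e-05 -7.07374307e-01] tip [574.72632867  24.24747747  24.5096174 ] [-0.05165483  0.98218266  1.18138021 -0.0372098   1.76225184 -0.04072259] 0.1737262681883224
wrist die [291.18760057 219.59671461] tip [281.66116377 222.51253923]
die [([299.5, 212.0], 0.71)]
nozzle_tip [([281.5, 271.9], 0.67)]
201 162
scene die [221.62974984 265.70347466] tip [221.03873143 262.29781381]
die [([381.4, 191.2], 0.66)]
nozzle_tip []
141 202
```

View pics/f.png

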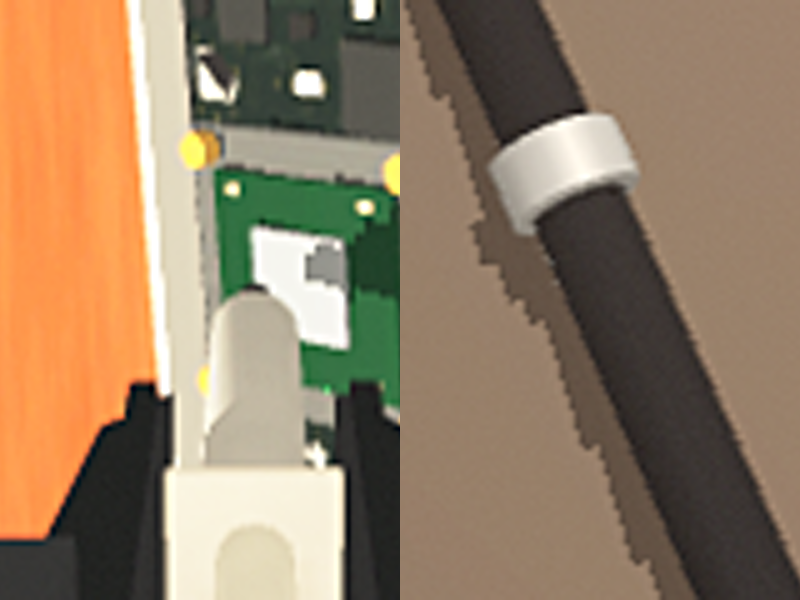

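The wrist view shows the die centre at (291,219.5), as predicted. The nozzle end at (282,219.6) is about 1 mm low in y, so I'll nudge it. The arm blocks the scene camera.

Call:
jog_arm --targets '[{"slide": [0,1,0.5],"turn": [0,0,0],"claw": 0},{"slide": [0,0,0],"turn": [0,0,0],"claw": 0},{"slide": [0,0,0],"turn": [0,0,0],"claw": 0},{"slide": [0,0,0],"turn": [0,0,0],"claw": 0}]'

```text
t: 11.65
eef_pos: [614.8, 25.2, 65.1]
tcp_rot: [-2.356, 0.002, 1.569]
ft_force: [0.3, -0.1, 0.4]
opening: 0.172
grip_force: 30.0
```

```bash
python3 -c "
from cell import *
s=state();print(s['t'],s['eef_pos'],abs(s['qvel']).max(),s['grip_force']);print(job_done())"
```

```text
11.65 [614.83278443  25.24781064  65.13164888] 0.0014245629397193163 30.00008001923561
the job is handed in; nothing more can be done
None
```

I handed the job in at 11.65 s with the arm at rest: the syringe is held by its flange at 45°, nozzle lowest, its tip an estimated 10 mm above the die's centre and within about 2 mm of it sideways (from the arm's pose and the wrist camera).

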